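# Index the board carousel one hole

## Robot

A 6-joint arm with a two-finger parallel gripper is mounted at the origin on a cart in front of the work surface, level with it; the furniture and walls round the work are solid. World frame = base frame: x ahead of the robot, y to its left, z up, the work surface at z = 0. Lengths are in m, angles in rad, forces in N, time in s.
With the tool pointing down it reaches from about 0.4 to 0.925 m from the base axis. Payload 12.5 kg.
Tool frame: the origin (TCP) lies midway between the tips of the shut fingers; the grasp point (between the pads) lies 19 mm behind it (env.pinch_z is the distance from the TCP to the grasp point, in m); z points along the fingers, y is the line along which they close (so a half turn about z gives the same grasp; the last joint's range is limited). The gripper opens to 95 mm and grips with 3 to 60 N. Pads are 20 mm wide; open, the fingers measure 119 mm over their backs; the gripper's body (75 mm by 180 mm) begins 59 mm behind the grasp point.
Start: joints at [1.023, 0.491, 1.559, -0, 1.092, -0.106], TCP at [0.267, 0.565, 0.215] pointing down, gripper open.
Joint ranges: [-3.1, 3.1], [-0.84, 2.19], [0.05, 2.79], [-1.13, 4.28], [0.06, 2.93], [-2.69, 2.69]. Speed limits (rad/s): [2.22, 2.22, 2.79, 3.14, 3.14, 3.14].

## Interface

Orientations are given as a unit quaternion [w, x, y, z].
In Python, from cell import env gives the robot as it stands.
- The arm moves only by the tool move_arm, never from a script. Its argument "steps" is a list of rows, each a list of 7 numbers: the shift along the tool's x, y, z in mm, then the turn, a rotation vector about the tool's x, y, z in rad, then the closure, from 0 (fully open) to 1 (shut). A call has 1 to 5 rows; each row is the pose to reach, as a shift and turn from the pose commanded when the call began, along the tool's axes at that moment; what a row does not reach only later rows make up. A row lasts 1/10 s, in which the tool goes at most 50 mm and 8.59 degrees, less where a joint would pass 70% of its speed; a pose out of reach is approached as far as the arm can. A call with a gripper value outside its range is refused whole. The fingers move at their own pace and stop on an object; the grip force is fixed at half the most. Time passes only in rows, so rows that repeat a pose let the fingers close. It gives the time, the measured TCP pose, the force, the opening and the grip force at its end, in the units of the state.
- env.get_obs(): the state, without advancing time (a new reading comes with each control period).
- env.camera(name): name is "scene" or "top" or "wrist"; returns the picture (400x640x3 uint8, red, green, blue); there is no depth.
- env.camera_model(name): a dict with "camera_matrix" (3x3 intrinsics, pixels), "eye" and "attitude" of the camera in the world; the wrist camera has in their place "T_tool_cam" (4x4, takes a point from camera to tool coordinates, whose origin is the TCP and whose axes are the flange's). Camera axes: x right, y down, z forward; pixel columns grow to the right and rows downward; lengths in m; the calibration is good to about 2 mm. The wrist camera is an equidistant fisheye: a pixel r from the principal point sees the ray r / f radians off the axis. A picture is of the moment at which its call begins: read the wrist's pose just before it. camera_model takes no time and is no camera call.
- env.hand_in(): hands the job in; it is judged then, once.
The state is a dict: "time": time; "joints": joint angles; "dq": joint speeds; "tau": joint torques, N m; "ee_pos": TCP position; "eef_rot": TCP orientation; "wrist_force": force on the tool from outside, world axes, zero at the start; "moment": the same for the moment, N m; "finger_gap": opening from 0.0 (shut) to 1.0 (fully open); "gripper_force": force on a finger pad.
Only numpy, scipy, OpenCV 4.12 (cv2) and the standard library are available. Lean on these libraries where they do the work, as an engineer would, in place of code of your own. Each camera call takes 0.05 s, during which the arm holds its last target. There are 200 camera calls.

## Task

The small circuit board at the front of the round indexing carousel is finished and must move on towards the clear compartment box. With the closed fingertips press the carousel's plunger knob in, and by it swing the table round exactly one hole (a sixth of a turn) to the side where that box stands, left or right; let the plunger spring fully out into that hole so that the table is locked, and move clear. Nothing is gripped or lifted: do not squeeze or ram the knob, do not push on the boards, and leave the other things on the desk where they are.

Things in the scene. Friction and masses are not known exactly. Their poses are not given: they have to be found in the camera images.
- carousel: The indexing carousel, fixed to the desk: grey round foot 186 mm across; fixed steel dividing plate 214 mm across, 34 to 40 mm above the desk, with six half-round index holes in its rim, 60 degrees apart; on it the turning aluminium table, 168 mm across, upper face 51 mm up, with six boards and one lug with the plunger. Origin on the axis, on the desk; x points away from the plunger's first place.
- carousel_axis (a point): Point on the turning axis of the carousel's table, 40 mm above the desk; axes as the carousel's (z up, x from the plunger's first place across the axis, roughly away from the robot).
- plunger_top (a point): Centre of the flat top of the plunger's black mushroom knob, 32 mm across, 11 mm high, 110.5 mm out from the turning axis on the table's lug; it turns with the table. With the plunger out the top is 86.5 mm above the desk, the highest part of the carousel (the boards reach about 62 mm). At the start it is on the side nearest the robot.
- plunger (a joint): How far the knob is pressed straight down, in m: 0 fully out, 0.012 at its stop; the spring pushes up with 3 to 8 N. Out, the collar below the knob sits in an index hole and locks the table (1 degree of play each way). Pressed 7 mm or more, the table is free. Let go between holes, the collar rides under the plate and snaps up at the next hole it meets (it catches within about 1.5 degrees).
- turntable (a joint): Table angle in rad, 0 at the start, positive counter-clockwise from above: positive carries the knob from its first place (robot's side) to the robot's right (-y), negative to its left (+y). One hole is 1.047 rad. The table stays where it is left; about 0.6 N at the knob turns it, so a fingertip pressed down on the knob takes it along by friction.
- plunger_knob: The plunger's black mushroom knob; origin on its axis at its underside, 11 mm below the centre of its top.
- board_ring: The six nests with the circuit boards (30 x 42 mm, 8 mm high, long side radial, 36 to 78 mm out from the axis), fixed to the turning table; origin on the turning axis at the table's upper face. Not to be pushed on.
- parts_box: Clear plastic compartment box, lid closed, 79 x 118 x 31 mm, fixed to the desk; it stands to the left or to the right of the carousel and decides which way to turn. Origin at the centre of its underside, long side along its y.
- dish: Round shallow metal dish with screws, 87 mm across, 13 mm high, fixed to the desk on the other side of the carousel; origin at the centre of its underside.
- heat_sink: Black finned heat sink, 30 x 40 x 19 mm; loose bystander, to be left where it is; origin at the centre of its underside
- flux_tin: Flat round tin, 57 mm across, 18 mm high; loose bystander, to be left where it is; origin at the centre of its underside
- pliers: Pliers with blue grips, 46 x 127 x 12 mm; loose bystander, to be left where it is; origin at the centre of its underside
- screwdriver: Small screwdriver, 17 x 147 x 14 mm, lying along y at the front of the desk; loose bystander, to be left where it is; origin at the centre of its underside
- tweezers: Steel tweezers, 14 x 121 x 9 mm, lying along y at the front of the desk; loose bystander, to be left where it is; origin at the centre of its underside
- spool: Solder spool, 62 mm across, 36 mm high; loose bystander, to be left where it is; origin at the centre of its underside

How it is judged:
By the outcome, as a careful person would: the job done as asked, in the order asked, and still so for the second after the job is handed in, with the robot touching nothing.
It also fails if it takes over 35 s, if anything falls off the work surface, if the arm or the gripper's body presses on something with over 40 N, if the wrist force passes 120 N, or if a joint passes its speed limit or range.

## Working session

There is one attempt and no reset: what is moved stays moved. The work goes in short steps, Python scripts to look and compute and a tool call to move; the robot and the scene stay as the last step left them, time stands still between calls to the robot, and variables do not carry over. Pictures are saved under pics/ and viewed, at most 10 in all, crops included, and the job is handed in when it is done.

Besides the shell and the picture viewer there is one more tool, called after ">>>" in YAML: its name, and indented under it one key for each argument. move_arm: Moves the arm, as the interface text tells. Its arguments: {"type":"object","properties":{"steps":{"type":"array"}},"required":["steps"]}

```bash
mkdir -p pics; python3 - <<'E'
from cell import env
import cv2
for n in("top","scene"):
    m=env.camera_model(n);print(n,m)
    cv2.imwrite(f"pics/{n}0.png",env.camera(n)[:,:,::-1])
print(env.get_obs())
E
```

```text
top {'camera_matrix': array([[512.09871239,   0.        , 319.81703498],
       [  0.        , 512.09871239, 203.75645848],
       [  0.        ,   0.        ,   1.        ]]), 'eye': array([0.32848584, 0.06104266, 1.7151018 ]), 'attitude': array([-0.03956624,  0.71338925, -0.69895715,  0.03113183])}
scene {'camera_matrix': array([[505.60978111,   0.        , 328.51518709],
       [  0.        , 505.60978111, 197.33882652],
       [  0.        ,   0.        ,   1.        ]]), 'eye': array([-0.29827557, -0.61078432,  0.76806377]), 'attitude': array([-0.4314788 ,  0.80301537, -0.36153689,  0.19566155])}
{'time': 0.1, 'joints': array([ 1.02343702e+00,  4.91497519e-01,  1.55940270e+00,  2.84856534e-05,
        1.09171524e+00, -1.05599910e-01]), 'dq': array([ 2.60843832e-04, -2.22605552e-03, -1.52803742e-03,  3.67740399e-05,
        2.52691260e-04,  1.31444928e-04]), 'tau': array([ 2.68172400e-03, -6.13629198e+01, -2.58608776e+01,  6.93828170e-02,
        4.70286654e-02, -6.70832128e-05]), 'ee_pos': array([0.2670619, 0.5648198, 0.2141164]), 'eef_rot': array([-1.75980538e-04,  2.19094417e-01,  9.75703528e-01, -4.80335768e-04]), 'wrist_force': array([0.39334301, 0.76806796, 0.00842584]), 'moment': array([-0.00400302,  0.0392622 , -0.03155496]), 'gripper_force': 0.0, 'finger_gap': 1.0028041096821474}
```

View pics/top0.png

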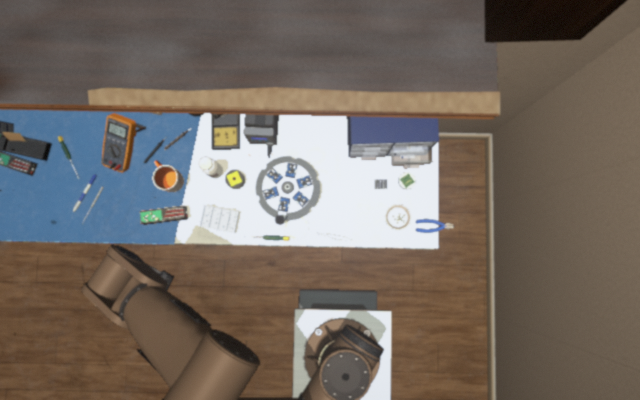

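View pics/scene0.png

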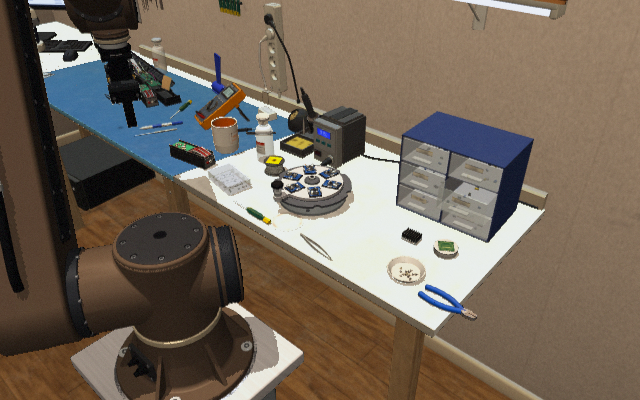

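The box is left of the carousel (top image near (220,217)) and the dish is on the right (398,216). The knob is near (280,219), so it has to swing left, which is negative table rotation. I'll enlarge the picture to measure it.

```bash
cat >h.py <<'E'
import numpy as np, cv2
from cell import env
from scipy.spatial.transform import Rotation as R
def rot(q): return R.from_quat(np.r_[q[1:],q[0]])
def ray(n,uv,z):
    m=env.camera_model(n); d=rot(m["attitude"]).apply(np.linalg.inv(m["camera_matrix"])@[*uv,1])
    return m["eye"]+d*(z-m["eye"][2])/d[2]
def proj(n,p):
    m=env.camera_model(n); c=m["camera_matrix"]@rot(m["attitude"]).inv().apply(np.array(p)-m["eye"]); return c[:2]/c[2]
E
python3 - <<'E'
from h import *
a=cv2.imread("pics/top0.png")[145:235,240:340]; a=cv2.resize(a,None,fx=6,fy=6,interpolation=cv2.INTER_CUBIC)
b=cv2.imread("pics/scene0.png")[150:225,260:360]; b=cv2.resize(b,None,fx=6,fy=6,interpolation=cv2.INTER_CUBIC)
cv2.imwrite("pics/c1.png",a);cv2.imwrite("pics/c2.png",b)
print(ray("top",(345,370),0.3),ray("top",(288,187),.055),ray("top",(280,219),.0865),ray("scene",(277,184),.0865))
E
```

```text
[0.02261636 0.00232368 0.3       ] [0.54789742 0.18784479 0.055     ] [0.44035022 0.20817088 0.0865    ] [0.43523561 0.21012512 0.0865    ]
```

View pics/c1.png

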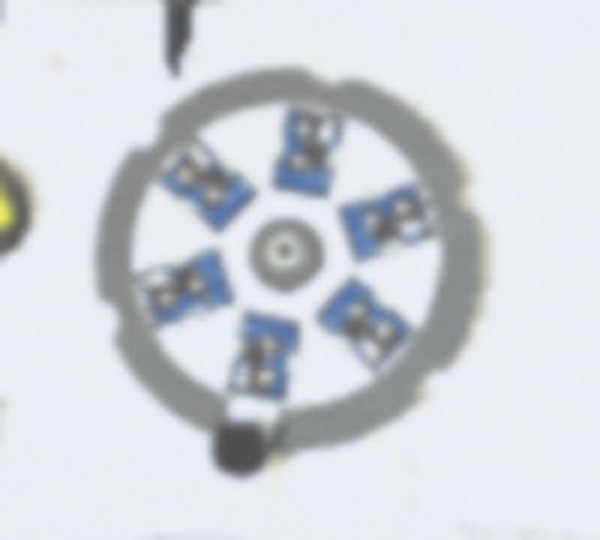

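View pics/c2.png

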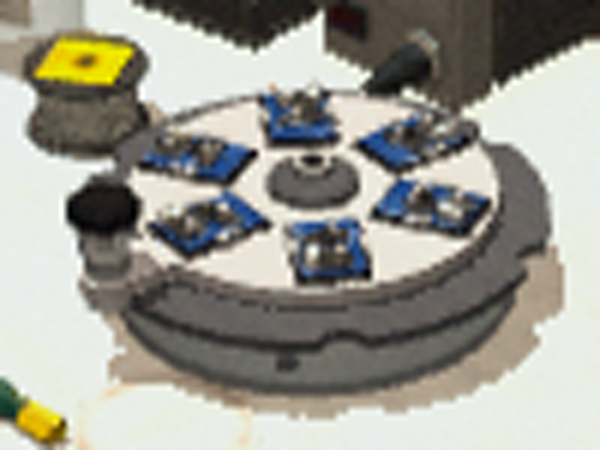

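The table circle in the crop is centred near (287,255) and the knob near (239,448). In the scene crop the knob top is near (103,200). I'll triangulate from both.

```bash
cat >>h.py <<'E'
def tool(d): # world shift(m) -> tool mm
    return np.round(rot(env.get_obs()["eef_rot"]).inv().apply(d)*1000,1)
E
python3 - <<'E'
from h import *
f=lambda u,o:(np.array(u)+.5)/6-.5+o
a=ray("top",f((287,255),(240,145)),.051); k=ray("top",f((239,448),(240,145)),.084); 
k2=ray("scene",f((103,200),(260,150)),.0865)
print(a,k,k2,np.linalg.norm((a-k)[:2])); 
g=cv2.imread("pics/scene0.png")
for u in((132,255),(442,255),(287,100)):print(ray("top",f(u,(240,145)),.051)-a)
# axis via hub in scene
print(ray("scene",f((313,160),(260,150)),.062), proj("scene",[*a[:2],.051]),proj("scene",[*k[:2],.0865]))
p=env.get_obs()["ee_pos"];print(tool([k[0]-p[0],k[1]-p[1],.15-p[2]]))
E
```

```text
[0.54811327 0.19005671 0.051     ] [0.43968431 0.21023843 0.084     ] [0.43843722 0.21439838 0.0865    ] 0.11029116117078427
[-0.00165633  0.0848057   0.        ]
[ 0.00165449 -0.08471171  0.        ]
[0.08582423 0.00234465 0.        ]
[0.55149993 0.19819332 0.062     ] [313.16061882 181.25508815] [278.23428904 183.29545142]
[-307.7 -246.7   64.3]
```

Radius 110.3 mm against 110.5 given, and the table radius is about 85 mm against 84 given, so the measurements agree. Moving above the knob with the fingers closing.

>>> move_arm:
  steps:
    - [-38,-31,0,0,0,0,1]
    - [-77,-62,0,0,0,0,1]
    - [-115,-92,0,0,0,0,1]
    - [-154,-123,10,0,0,0,1]
    - [-192,-154,20,0,0,0,1]

```text
time: 0.6
ee_pos: [0.375, 0.3428, 0.1947]
eef_rot: [0.0, 0.219, 0.976, 0.0]
wrist_force: [0.3, 0.2, 0.5]
finger_gap: 0.636
gripper_force: 0.0
```

>>> move_arm:
  steps:
    - [-38,-31,10,0,0,0,1]
    - [-77,-62,20,0,0,0,1]
    - [-115,-92,40,0,0,0,1]
    - [-115,-92,45,0,0,0,1]
    - [-115,-92,45,0,0,0,1]

```text
time: 1.1
ee_pos: [0.4391, 0.2112, 0.1489]
eef_rot: [-0.001, 0.22, 0.975, -0.0]
wrist_force: [-0.8, -0.2, 0.1]
finger_gap: 0.215
gripper_force: 0.0
```

```bash
python3 - <<'E'
from h import *
o=env.get_obs();print(o["time"],o["ee_pos"],o["eef_rot"],o["finger_gap"],o["wrist_force"])
print(env.camera_model("wrist"))
i=env.camera("wrist");cv2.imwrite("pics/w1.png",i[:,:,::-1])
p=o["ee_pos"];print(tool([.4397-p[0],.2105-p[1],.0]))
m=env.camera_model("wrist");K=m["camera_matrix"];T=np.linalg.inv(m["T_tool_cam"])
def wp(P):
    t=rot(o["eef_rot"]).inv().apply(np.array(P)-p);c=T[:3,:3]@t+T[:3,3];th=np.arctan2(np.hypot(*c[:2]),c[2]);return K[:2,2]+K[0,0]*th*c[:2]/np.hypot(*c[:2])
print(wp([.4397,.2102,.0865]),wp([.5481,.1901,.051]),wp(p))
E
```

```text
1.1 [0.43913299 0.21118621 0.14893829] [-9.26130309e-04  2.20463925e-01  9.75394595e-01 -4.27965558e-04] 0.21487325631330087 [-0.83379764 -0.2268721   0.14226137]
{'camera_matrix': array([[309.70691629,   0.        , 320.34363815],
       [  0.        , 309.70691629, 198.33968668],
       [  0.        ,   0.        ,   1.        ]]), 'T_tool_cam': array([[ 1.08459064e-03, -9.69065160e-01, -2.46802633e-01,
         6.90946692e-02],
       [ 9.99999373e-01,  1.11996291e-03, -2.94598876e-06,
         8.95240446e-04],
       [ 2.79264651e-04, -2.46802475e-01,  9.69065767e-01,
        -1.71588504e-01],
       [ 0.00000000e+00,  0.00000000e+00,  0.00000000e+00,
         1.00000000e+00]])}
[-0.8 -0.4 -0. ]
[318.47170901 211.27419479] [346.66028505 300.71853256] [318.7925078  239.65923421]
```

View pics/w1.png

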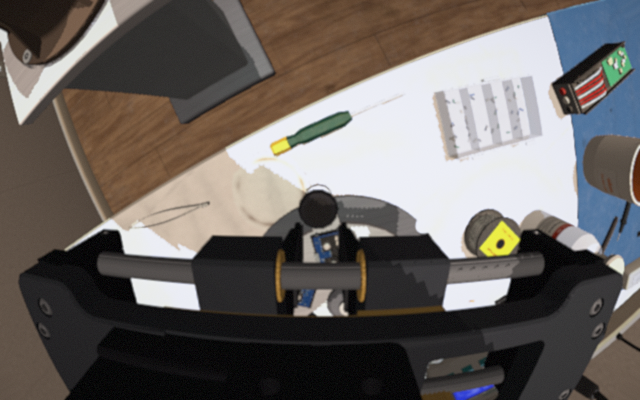

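The knob is centred at (318.5,208) in the wrist view, against a prediction of (318.5,211), so it lies right under the TCP to within about 1.5 mm. Descending.

>>> move_arm:
  steps:
    - [0,0,20,0,0,0,1]
    - [0,0,40,0,0,0,1]
    - [0,0,53,0,0,0,1]
    - [0,0,53,0,0,0,1]
    - [0,0,53,0,0,0,1]

```text
time: 1.65
ee_pos: [0.439, 0.2133, 0.0974]
eef_rot: [0.0, 0.218, 0.976, 0.0]
wrist_force: [0.4, -0.9, -0.3]
finger_gap: 0.006
gripper_force: 0.0
```

>>> move_arm:
  steps:
    - [0,0,4,0,0,0,1]
    - [0,0,8,0,0,0,1]
    - [0,0,12,0,0,0,1]
    - [0,0,14,0,0,0,1]
    - [0,0,14,0,0,0,1]

```text
time: 2.15
ee_pos: [0.4393, 0.2122, 0.0828]
eef_rot: [0.0, 0.219, 0.976, 0.0]
wrist_force: [-0.3, 0.9, 4.4]
finger_gap: 0.003
gripper_force: 2.0
```

>>> move_arm:
  steps:
    - [0,0,2,0,0,0,1]
    - [0,0,4,0,0,0,1]
    - [0,0,6,0,0,0,1]
    - [0,0,6,0,0,0,1]

```text
time: 2.55
ee_pos: [0.4394, 0.2122, 0.0768]
eef_rot: [0.0, 0.219, 0.976, 0.0]
wrist_force: [-1.1, 0.3, 6.7]
finger_gap: 0.004
gripper_force: 3.3
```

```bash
python3 - <<'E'
from h import *
o=env.get_obs();p=o["ee_pos"];print(o["time"],p,o["eef_rot"],o["wrist_force"])
# arc offsets from start, tool mm, cumulative by angle (clockwise from above = negative)
a=np.array([.5478,.1905]);k=np.array([.4390,.2112]);d=k-a;d*=.1105/np.linalg.norm(d)
q=R.from_quat([.219,.976,0,0])
P=[]
for t in range(0,64,4):
    c,s=np.cos(np.radians(-t)),np.sin(np.radians(-t));w=np.array([[c,-s],[s,c]])@d-d
    P.append(q.inv().apply([*w,0])[:2]*1000);print(t,P[-1].round(1),(a+d+w).round(4))
E
```

```text
2.55 [0.43936043 0.21217129 0.076826  ] [1.97125390e-04 2.19148554e-01 9.75691470e-01 1.65273301e-04] [-1.06167036  0.29116335  6.66891664]
0 [0. 0.] [0.4392 0.2112]
4 [1.7 7.5] [0.441  0.2187]
8 [ 2.8 15.2] [0.4432 0.2261]
12 [ 3.4 22.8] [0.4459 0.2333]
16 [ 3.5 30.6] [0.4491 0.2403]
20 [ 3.  38.3] [0.4529 0.247 ]
24 [ 2.  45.9] [0.457  0.2535]
28 [ 0.5 53.5] [0.4616 0.2597]
32 [-1.6 60.9] [0.4667 0.2655]
36 [-4.1 68.2] [0.4721 0.271 ]
40 [-7.2 75.2] [0.4779 0.2761]
44 [-10.8  82.1] [0.4841 0.2808]
48 [-14.8  88.7] [0.4905 0.285 ]
52 [-19.3  94.9] [0.4972 0.2888]
56 [-24.2 100.9] [0.5042 0.292 ]
60 [-29.5 106.5] [0.5114 0.2948]
```

Pressed to about 9.7 mm at 6.7 N, so the table is free. Swinging left along the arc.

>>> move_arm:
  steps:
    - [0.9,3.7,0,0,0,0,1]
    - [1.7,7.5,0,0,0,0,1]
    - [2.3,11.3,0,0,0,0,1]
    - [2.8,15.2,0,0,0,0,1]
    - [2.8,15.2,0,0,0,0,1]

```text
time: 3.05
ee_pos: [0.4435, 0.2274, 0.077]
eef_rot: [0.0, 0.219, 0.976, 0.0]
wrist_force: [-0.5, 0.6, 7.3]
finger_gap: 0.004
gripper_force: 3.2
```

```bash
python3 - <<'E'
from h import *
i=env.camera("wrist")[150:330,220:420,::-1];cv2.imwrite("pics/w2.png",cv2.resize(i,None,fx=3,fy=3,interpolation=cv2.INTER_CUBIC))
E
```

```text
(no output)
```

View pics/w2.png

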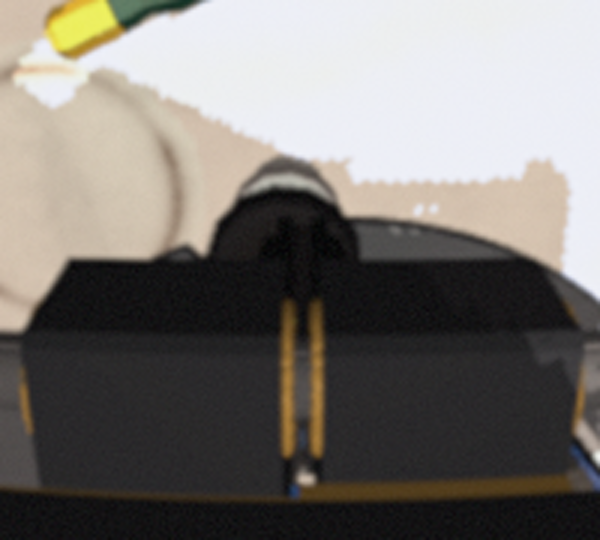

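The knob (centre about column 287 in the crop) is moving with the fingertips (seam about 301) and lags by about 2.5 mm. Continuing.

>>> move_arm:
  steps:
    - [0.6,7.6,0,0,0,0,1]
    - [0.7,15.4,0,0,0,0,1]
    - [0.2,23.1,0,0,0,0,1]
    - [-0.8,30.7,0,0,0,0,1]
    - [-2.3,38.3,0,0,0,0,1]

```text
time: 3.6
ee_pos: [0.4619, 0.2609, 0.077]
eef_rot: [0.0, 0.219, 0.976, 0.0]
wrist_force: [0.5, -2.0, 6.8]
finger_gap: 0.007
gripper_force: 3.2
```

>>> move_arm:
  steps:
    - [-2.1,7.4,0,0,0,0,1]
    - [-4.6,14.7,0,0,0,0,1]
    - [-7.7,21.7,0,0,0,0,1]
    - [-11.3,28.6,0,0,0,0,1]
    - [-15.3,35.2,0,0,0,0,1]

```text
time: 4.1
ee_pos: [0.4908, 0.2862, 0.077]
eef_rot: [0.0, 0.219, 0.976, 0.0]
wrist_force: [-0.0, -1.9, 6.3]
finger_gap: 0.002
gripper_force: 3.2
```

>>> move_arm:
  steps:
    - [-2.2,3.1,0,0,0,0,1]
    - [-4.5,6.2,0,0,0,0,1]
    - [-7.0,9.2,0,0,0,0,1]
    - [-9.4,12.2,0,0,0,0,1]
    - [-9.4,12.2,0,0,0,0,1]

```text
time: 4.6
ee_pos: [0.5049, 0.2932, 0.0771]
eef_rot: [0.001, 0.219, 0.976, 0.0]
wrist_force: [-0.2, 0.6, 6.6]
finger_gap: 0.005
gripper_force: 3.2
```

```bash
python3 - <<'E'
from h import *
o=env.get_obs();print(o["time"],o["ee_pos"],o["wrist_force"])
i=env.camera("wrist")[150:330,220:420,::-1];cv2.imwrite("pics/w3.png",cv2.resize(i,None,fx=3,fy=3,interpolation=cv2.INTER_CUBIC))
E
```

```text
4.6 [0.50495    0.29319314 0.07709483] [-0.1514535   0.63267878  6.55426733]
```

View pics/w3.png

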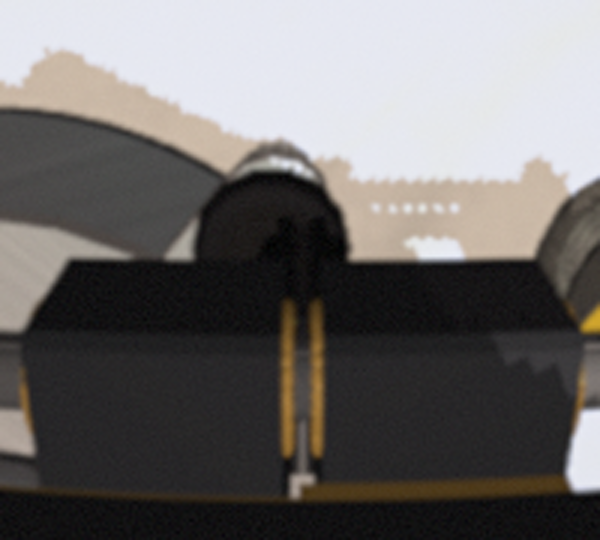

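The knob now lags more: its centre is near column 273 in the crop against the seam at 301, with the rim top near row 170. It has slipped a few mm under the finger. I'll fit the table angle from the knob outline.

```bash
cat >>h.py <<'E'
def wproj(P,p,q):
    m=env.camera_model("wrist");K=m["camera_matrix"];T=np.linalg.inv(m["T_tool_cam"])
    c=rot(q).inv().apply(np.array(P)-p)@T[:3,:3].T+T[:3,3];h=np.hypot(c[:,0],c[:,1])
    return K[:2,2]+K[0,0]*(np.arctan2(h,c[:,2])/h)[:,None]*c[:,:2]
A=np.array([.5478,.1905]);th0=np.arctan2(.2112-.1905,.4390-.5478)
def knob(deg): t=th0-np.radians(deg);return A+.1105*np.array([np.cos(t),np.sin(t)])
def rim(deg,p,q):
    f=np.linspace(0,2*np.pi,73)[:-1];o=[]
    for z in(p[2],p[2]-.011):
        o.append(np.c_[knob(deg)+.016*np.c_[np.cos(f),np.sin(f)],np.full(72,z)])
    uv=(wproj(np.vstack(o),p,q)-[220,150]+.5)*3-.5
    return uv[:,0].min(),uv[:,0].max(),uv[:72,1].min(),uv[72:,1].min()
E
python3 - <<'E'
from h import *
q=[0,.219,.976,0]
print("w2 read 213 358 ~190")
for d in(4,6,8):print(d,np.round(rim(d,np.array([.4435,.2274,.077]),q)))
print("w3 read 197 350 ~170")
for d in(50,52,54,56,58):print(d,np.round(rim(d,np.array([.5049,.2932,.077]),q)))
E
```

```text
w2 read 213 358 ~190
4 [173. 333. 200. 184.]
6 [191. 352. 197. 181.]
8 [210. 371. 194. 179.]
w3 read 197 350 ~170
50 [164. 326. 156. 142.]
52 [180. 342. 168. 153.]
54 [195. 357. 180. 165.]
56 [210. 371. 192. 177.]
58 [225. 385. 205. 189.]
```

The fit gives 7.4° for the earlier picture and about 53.7° now, so about 6.3° is left. Moving slowly.

>>> move_arm:
  steps:
    - [-1.5,1.8,0,0,0,0,1]
    - [-3.2,3.7,0,0,0,0,1]
    - [-5.0,5.6,0,0,0,0,1]
    - [-6.8,7.5,0,0,0,0,1]
    - [-8.2,9.0,0,0,0,0,1]

```text
time: 5.15
ee_pos: [0.5158, 0.2975, 0.0771]
eef_rot: [0.0, 0.219, 0.976, 0.0]
wrist_force: [0.5, -1.4, 6.6]
finger_gap: 0.004
gripper_force: 3.2
```

```bash
python3 - <<'E'
from h import *
o=env.get_obs();p=o["ee_pos"];print(o["time"],p,o["wrist_force"])
i=env.camera("wrist")[150:330,220:420,::-1];cv2.imwrite("pics/w4.png",cv2.resize(i,None,fx=3,fy=3,interpolation=cv2.INTER_CUBIC))
for d in(56,58,60,62):print(d,np.round(rim(d,p,o["eef_rot"])))
E
```

```text
5.15 [0.51579535 0.29753011 0.0770605 ] [ 0.51555426 -1.42709024  6.58268966]
56 [166. 328. 152. 139.]
58 [181. 343. 166. 151.]
60 [195. 356. 179. 164.]
62 [209. 370. 193. 177.]
```

View pics/w4.png

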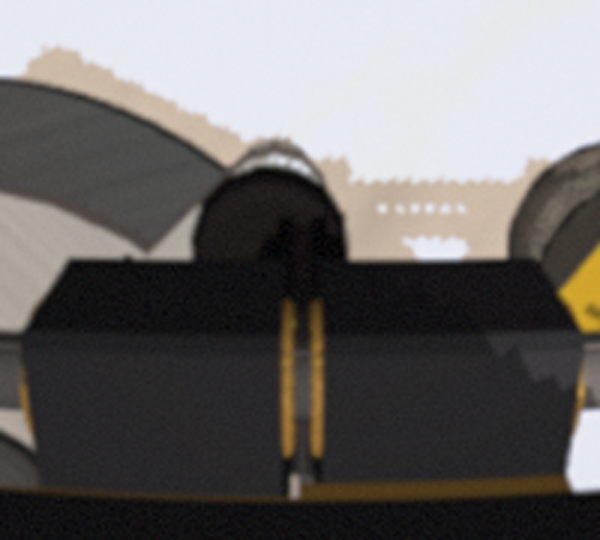

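The knob outline (193 to 347 in the crop) fits about 59.2°, within the catch range. I'll lift 4 mm and watch the force: if it stays, the knob has followed up into the hole.

>>> move_arm:
  steps:
    - [0,0,-1,0,0,0,1]
    - [0,0,-2.5,0,0,0,1]
    - [0,0,-4,0,0,0,1]
    - [0,0,-4,0,0,0,1]

```text
time: 5.6
ee_pos: [0.5159, 0.2975, 0.0811]
eef_rot: [0.0, 0.219, 0.976, 0.0]
wrist_force: [1.0, -0.4, 5.3]
finger_gap: 0.003
gripper_force: 2.4
```

The force is 5.3 N at 5.4 mm, which matches the spring, so the collar is in the hole. Lifting off.

>>> move_arm:
  steps:
    - [0,0,-2,0,0,0,1]
    - [0,0,-4,0,0,0,1]
    - [0,0,-4,0,0,0,1]

```text
time: 5.9
ee_pos: [0.5156, 0.2975, 0.085]
eef_rot: [0.0, 0.219, 0.976, 0.0]
wrist_force: [0.9, -1.5, 2.3]
finger_gap: 0.006
gripper_force: 1.6
```

>>> move_arm:
  steps:
    - [0,0,-5,0,0,0,1]
    - [0,0,-20,0,0,0,1]
    - [0,0,-50,0,0,0,1]
    - [0,0,-90,0,0,0,1]
    - [0,0,-110,0,0,0,1]

```text
time: 6.4
ee_pos: [0.5157, 0.298, 0.1977]
eef_rot: [0.001, 0.219, 0.976, 0.001]
wrist_force: [0.2, 1.1, -0.3]
finger_gap: 0.004
gripper_force: 0.0
```

>>> move_arm:
  steps:
    - [25,30,0,0,0,0,1]
    - [60,65,0,0,0,0,1]
    - [95,100,0,0,0,0,1]
    - [130,130,0,0,0,0,1]
    - [150,150,0,0,0,0,1]

```text
time: 6.9
ee_pos: [0.4418, 0.4999, 0.1945]
eef_rot: [-0.0, 0.218, 0.976, -0.0]
wrist_force: [0.2, 0.1, -1.0]
finger_gap: 0.006
gripper_force: 0.0
```

```bash
python3 - <<'E'
from h import *
o=env.get_obs();print(o["time"],o["ee_pos"],o["wrist_force"])
t=env.camera("top")[145:235,240:340,::-1];s=env.camera("scene")[150:225,260:360,::-1]
f=lambda a:cv2.resize(a,None,fx=4,fy=4,interpolation=cv2.INTER_CUBIC)
cv2.imwrite("pics/end.png",np.hstack([f(t)[:300],f(s)]))
k=knob(60)
for d in(58,60,62):print(d,proj("top",[*knob(d),.084])*4-[960,580]+1.5)
for z in(.0865,.0795):print(z,proj("scene",[*k,z])*4-[1040-400,600]+1.5)
E
```

```text
6.9 [0.44181295 0.49994303 0.19453404] [ 0.19346405  0.14782606 -1.03968493]
58 [ 57.98689393 211.7185729 ]
60 [ 56.48090245 207.20581317]
62 [ 55.13550652 202.64338088]
0.0865 [464.46448273  49.84584466]
0.0795 [465.02908361  58.76196539]
```

View pics/end.png

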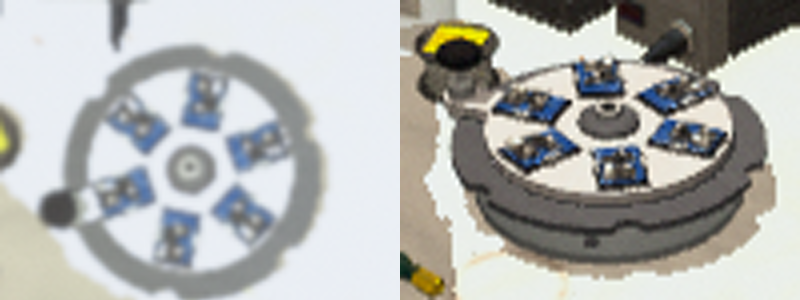

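The knob is at (58,209) in the top crop, where 60° predicts (56,207). In the scene crop its top is near (462,50), the height of a fully released plunger. The arm is clear, so I'm handing in.

```bash
python3 -c "
from cell import env;print(env.hand_in())"
```

```text
the job is handed in; nothing more can be done
None
```

I pressed the plunger and swung the table one hole to the left, towards the parts box. The plunger sprang fully out into that hole, so the table should be locked. The arm was clear after 6.9 s, and the job is handed in.

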